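Pack the cabin box and lock its sprung keeper

ROBOT

A 6-joint arm with a two-finger parallel gripper is mounted at the origin on the work surface. World frame = base frame: x ahead of the robot, y to its left, z up, the work surface at z = 0. Lengths are in mm, angles in rad, forces in N, time in s.
With the tool pointing down it reaches from about 350 to 775 mm from the base axis. Payload 7.3 kg.
Tool frame: the origin (TCP) lies at the centre of the arm's flange, where the gripper is bolted on; the fingertips stand 178 mm ahead of it and the grasp point (between the pads) lies 159 mm ahead of it (manip.tip_reach is the distance from the TCP to the fingertips, in mm); z points along the fingers, y is the direction in which the jaws open and shut (so a half turn about z gives the same grasp; the last joint's range is limited). The gripper opens to 92 mm and grips with 3 to 60 N. Pads are 19 mm wide; open, the fingers measure 130 mm over their backs; the gripper's body (75 mm by 190 mm) begins 47 mm behind the grasp point.
Start: joints at [1.063, 0.342, 1.524, -0, 1.275, -0.146], TCP at [185.807, 491.023, 404.741] pointing down, gripper open.
Joint ranges: [-2.53, 2.53], [-0.77, 2.02], [0.04, 2.7], [-1, 4.14], [0.28, 2.66], [-3.11, 3.11]. Speed limits (rad/s): [2.57, 2.57, 3.14, 3.14, 3.14, 3.14].

INTERFACE

Orientations are given as a unit quaternion [w, x, y, z].
In Python, from plant import manip, planner, vision gives the robot as it stands. Calls block until the motion is done:
- manip.movep(position, orientation): joint-space move of the TCP to a pose.
- manip.servo_line(position, ori=None, velocity=150, contact_N=None): straight line of the TCP; ori=None keeps the orientation; velocity is the mean speed in mm/s. With contact_N (N) it stops when the force on the tool has changed by that much, and returns True; else False.
- manip.goto_joints(angles): joint-space move.
- manip.grip(opening, squeeze=None): opening from 0.0 (shut) to 1.0 (fully open); squeeze is the grip in N (None keeps the last); returns when the fingers have stopped.
- manip.wait(seconds).
- planner.ik(position, orientation): joint angles nearest the present ones, or None.
- manip.get_obs(): the state.
- vision.camera(name): name is "side" or "top" or "wrist"; returns the picture (400x640x3 uint8, red, green, blue); there is no depth.
- vision.calibration(name): a dict with "intrinsics" (3x3 intrinsics, pixels), "camera_from_world" (4x4, takes a point from world to camera coordinates); the wrist camera has in their place "hand_eye" (4x4, takes a point from camera to tool coordinates, whose origin is the TCP and whose axes are the flange's). Camera axes: x right, y down, z forward; pixel columns grow to the right and rows downward; lengths in mm; the calibration is good to about 2 mm. A picture is of the moment at which its call begins: read the wrist's pose just before it. calibration takes no time and is no camera call.
A pose or a line that the arm cannot do raises manip.MotionError and nothing moves.
- manip.finish_job(): hands the job in, once; it reports no verdict.
The state is a dict: "clock": time; "q": joint angles; "joint_vel": joint speeds; "tau": joint torques, N m; "eef_pos": TCP position; "ee_rot": TCP orientation; "wrist_force": force on the tool from outside, world axes, zero at the start; "ft_torque": the same for the moment, N m; "grip_width": opening from 0.0 (shut) to 1.0 (fully open).
Only numpy, scipy, OpenCV 4.12 (cv2) and the standard library are available. Lean on these libraries where they do the work, as an engineer would, in place of code of your own. Each camera call takes 0.05 s, during which the arm holds its last target. There are 200 camera calls.

TASK

Pack the cabin box: lift its plywood lid off and set it down on the table, lay everything that is out on the magnetic board (some of two iron keys, a bottle opener and a torch) down in the box's tray, then set the lid back over the box's two posts so that it lies flush on the rim and let go of it. Next draw the steel pin from its parking hole, put it in the hole of the keeper wheel's lug, swing the wheel round against its spring until its arm lies over the lid, and, still holding it there, drop the pin right down through the lug into the locking hole so that the wheel stays wound when you let go. Leave the other things on the table where they are.

Things in the scene. Friction and masses are not known exactly. Their poses are not given: they have to be found in the camera images.
- key_long: long iron key, 118 mm overall, lying flat along its x; origin: underside, in the middle of its square shank. Shank 10 mm wide (y) and 10 mm high from x=-38 to +46 mm; round bow 36 mm across centred at x=-45 mm; bit at x=+38..58 mm reaching to y=+26 mm. 90 g. May be absent (None)
- key_short: short iron key, 95 mm overall, as the long one: origin at the underside of its 10 x 10 mm shank (x=-30..+34 mm), bow 32 mm across at x=-36 mm, bit at x=+30..42 mm to y=+21 mm. 70 g. May be absent (None)
- opener: steel bottle opener, 120 mm overall, lying flat along its x; origin: underside, near the middle of the flat handle. Handle 18 mm wide (y), 10 mm high, x=-57..+27 mm; ring head 39 mm across centred at x=+42 mm. 90 g. May be absent (None)
- torch: square-bodied yellow plastic torch, 115 mm overall, lying along its x; origin: underside. Body 26 mm wide and 26 mm high, x=-57..+27 mm; head 34 mm wide, 26 mm high, x=+27..57 mm. 110 g. May be absent (None)
- board: low birch plywood board with a black magnetic strip across it (magnet not felt), 170 (x) x 250 (y) x 12 mm high, fixed; origin: centre of its underside. The things to be packed start on it
- case: the cabin box, fixed; origin: underside centre of the tray; x runs towards the keeper wheel. Open birch tray 192 (x) x 172 (y) mm, walls 6 mm, floor 6 mm up, rim 42 mm up. At x=0, y=+-92 mm, lugs level with the rim carry steel posts 12 mm across, 26 mm high above the rim, tapered at the tip. A low deck (10 mm) with the wheel goes on from x=96 to 256 mm
- tray_floor (a point): centre of the tray's inner floor (6 mm above the table); axes as the box
- rim (a point): centre of the tray's mouth at rim height (42 mm); axes as the box. The lid's origin comes here when it lies flush
- lid: birch plywood lid 196 (x) x 212 (y) x 10 mm thick with two through holes 17 mm across at x=0, y=+-92 mm; either way round fits. Origin: centre of its underside. Grip bar on top, centred: 70 mm (x) x 22 mm (y), rising from 10 to 50 mm above the origin. 300 g. Starts in place on the box. The table right of the box (x 0.4..0.6, y -0.25..-0.47 m) is always free to lay it on
- wheel (a joint): turn of the keeper wheel (rad) about the upright axle: 0 at rest, grows anticlockwise seen from above, stop at 1.7. A spring always turns it back to 0: 0.09 N m at 0, 0.29 N m at 1.3. At 1.30 the lug's hole lies right above the locking hole and the arm lies over the lid (about 1.2 once pinned, through the play)
- axle (a point): upright axis of the keeper wheel (155 mm along the box's x from its origin), 57 mm above the table, at the wheel's top face. Black wheel 84 mm across, from 43 to 57 mm up; a thin steel cap 24 mm across on its axle rises to 67 mm
- lug (a point): top centre (57 mm up) of the hole in the wheel's square steel lug (36 mm square, 14 mm thick, from 43 to 57 mm up); hole 18 mm across, right through, 58 mm from the axle; turns with the wheel. Underneath it is free at rest down to 10 mm above the table
- keeper_tip (a point): end of the wheel's steel keeper arm, 105 mm from the axle, 18 mm wide, from 57 to 67 mm up; it swings from beside the lid to over its edge (lid top at 52 mm)
- lock_hole (a point): top centre (40 mm up) of the locking hole in a 36 mm aluminium block on the deck: 16 mm across, 30 mm deep; 58 mm from the axle
- pin: steel locking pin, upright; origin: its tip (bottom end), z towards the head. Shank 12 mm across, 46 mm long, tip tapered; square head 24 x 24 mm, 46 to 86 mm above the tip, faces along its x and y. 90 g. Starts in the parking hole (16 mm across, in a 36 mm block 56 mm high on the deck). Home in the lock its head rests on the lug, tip 29 mm below lock_hole
- tin: bystander: mint tin 85 x 55 x 20 mm
- coasters: bystander: stack of round cork coasters, 94 mm across, 32 mm high
- spectacle_case: bystander: blue spectacle case 60 x 155 x 36 mm
- shoe_brush: bystander: shoe brush 170 mm long
- jar: bystander: amber glass jar 60 mm across, 70 mm high
There are look-alikes about, which are no part of the job. Several things have the shape of the torch; the one meant has the colours described above.

How it is judged (in metres and radians):
On the way, in this order (a step that is already met when the one before it is completed fails the run):
1. everything that was out on the board lies down in the tray, with the fingers off it (x of key_long in the frame of tray_floor between -0.088 and 0.088 m and y of key_long in the frame of tray_floor between -0.078 and 0.078 m and z of key_long in the frame of tray_floor between -0.004 and 0.03 m and x of key_short in the frame of tray_floor between -0.088 and 0.088 m and y of key_short in the frame of tray_floor between -0.078 and 0.078 m and z of key_short in the frame of tray_floor between -0.004 and 0.03 m and x of opener in the frame of tray_floor between -0.088 and 0.088 m and y of opener in the frame of tray_floor between -0.078 and 0.078 m and z of opener in the frame of tray_floor between -0.004 and 0.03 m and x of torch in the frame of tray_floor between -0.088 and 0.088 m and y of torch in the frame of tray_floor between -0.078 and 0.078 m and z of torch in the frame of tray_floor between -0.004 and 0.03 m and contact force between the fingers and key_long below 0.1 N and contact force between the fingers and key_short below 0.1 N and contact force between the fingers and opener below 0.1 N and contact force between the fingers and torch below 0.1 N), for 0.2 s.
2. the lid lies flush over the posts, let go (horizontal distance between lid and rim below 0.006 m and z of lid in the frame of rim below 0.003 m and angle between the z axis of lid and the z axis of case, either way round below 0.03 rad and angle between the x axis of lid and the x axis of case, either way round below 0.08 rad and contact force between the fingers and lid below 0.1 N), for 0.2 s.
3. the keeper wheel has been turned until its arm is over the lid (value of joint wheel above 1.1 rad), for 0.1 s.
At the end, for the whole second after the job is handed in: Items present lie in the tray (origin inside, under 30 mm above its floor); lid on the rim (6 mm of centre, 3 mm of flush, 0.03 rad of level, either way round); wheel held beyond 1.12 rad by the pin: tip 22 mm or more down the locking hole, within 7 mm and 0.2 rad of its axis; all at rest (x of key_long in the frame of tray_floor between -0.088 and 0.088 m and y of key_long in the frame of tray_floor between -0.078 and 0.078 m and z of key_long in the frame of tray_floor between -0.004 and 0.03 m and x of key_short in the frame of tray_floor between -0.088 and 0.088 m and y of key_short in the frame of tray_floor between -0.078 and 0.078 m and z of key_short in the frame of tray_floor between -0.004 and 0.03 m and x of opener in the frame of tray_floor between -0.088 and 0.088 m and y of opener in the frame of tray_floor between -0.078 and 0.078 m and z of opener in the frame of tray_floor between -0.004 and 0.03 m and x of torch in the frame of tray_floor between -0.088 and 0.088 m and y of torch in the frame of tray_floor between -0.078 and 0.078 m and z of torch in the frame of tray_floor between -0.004 and 0.03 m and horizontal distance between lid and rim below 0.006 m and z of lid in the frame of rim below 0.003 m and angle between the z axis of lid and the z axis of case, either way round below 0.03 rad and angle between the x axis of lid and the x axis of case, either way round below 0.08 rad and horizontal distance between pin and lock_hole below 0.007 m and z of pin in the frame of lock_hole below -0.022 m and angle between pin's own z axis and vertical below 0.2 rad and value of joint wheel above 1.12 rad and linear speed of each of key_long, key_short, opener, torch, lid, pin below 0.02 m/s); the robot touches nothing.
It fails at once if a bystander was shifted by more than 30 mm (distance of any of tin, coasters, spectacle_case, shoe_brush, jar from where it was at the start of the episode above 0.03 m).
Of key_long, key_short, opener, torch only 2 to 4 are there at a start; the rules pass over those that are not, and their reading is None.
At some moment in a run one of key_long, key_short, opener, torch may be knocked a few centimetres aside while the robot is not near it.
It also fails if it takes over 210 s, if anything falls off the work surface, if the arm or the gripper's body presses on something with over 40 N, if the wrist force passes 120 N, or if a joint passes its speed limit or range.

## Working session

There is one attempt and no reset: what is moved stays moved. The work goes in short steps, each a Python script; the robot and the scene stay as the last script left them, time stands still between calls to the robot, and variables do not carry over. Pictures are saved under pics/ and viewed, on a budget of 14 in all, crops included, one or two more only if the job needs it, and the job is handed in when it is done.

```bash
ls; mkdir -p pics; python3 - <<'E'
from plant import manip, planner, vision
import cv2,numpy as np
print(manip.get_obs())
for n in ["top","side"]:
    im=vision.camera(n); cv2.imwrite(f"pics/{n}0.png",im[:,:,::-1])
    c=vision.calibration(n); print(n,np.round(c["intrinsics"],1).tolist(),np.round(c["camera_from_world"],4).tolist())
print(np.round(vision.calibration("wrist")["hand_eye"],4).tolist(),vision.calibration("wrist")["intrinsics"])
E
```

```text
pics
{'clock': 0.0, 'q': array([ 1.06298575e+00,  3.42714083e-01,  1.52501239e+00,  2.88346652e-05,
        1.27541564e+00, -1.46012801e-01]), 'joint_vel': array([-0.00062558, -0.00057523,  0.00116019,  0.0011803 , -0.00128816,
        0.0007813 ]), 'tau': array([ 1.17484367e-03, -4.31249464e+01, -2.44212914e+01,  7.18196877e-02,
        5.59981016e-02, -1.49091438e-04]), 'eef_pos': array([185.74131569, 490.89813349, 404.05085888]), 'ee_rot': array([-2.61839717e-04,  1.79917951e-01,  9.83681316e-01, -7.29268703e-04]), 'wrist_force': array([ 0.1742169, -0.3269088,  0.9129055]), 'ft_torque': array([0.08663498, 0.02647953, 0.01058482]), 'grip_width': 1.002434670198936}
top [[487.4, 0.0, 306.9], [0.0, 487.4, 205.0], [0.0, 0.0, 1.0]] [[0.0028, -0.9998, 0.0183, -76.021], [-0.9916, -0.0051, -0.129, 545.2688], [0.129, -0.0178, -0.9915, 1514.4707], [0.0, 0.0, 0.0, 1.0]]
side [[505.7, 0.0, 328.1], [0.0, 505.7, 197.1], [0.0, 0.0, 1.0]] [[-0.8204, -0.5717, 0.0095, 402.0889], [-0.3476, 0.4855, -0.8022, 275.747], [0.454, -0.6614, -0.597, 1252.0698], [0.0, 0.0, 0.0, 1.0]]
[[0.0006, -0.9613, -0.2756, 74.3518], [1.0, 0.0005, 0.0004, -1.1867], [-0.0002, -0.2756, 0.9613, 20.0884], [0.0, 0.0, 0.0, 1.0]] [[281.54390812   0.         317.66297956]
 [  0.         281.54390812 197.63450642]
 [  0.           0.           1.        ]]
```

View pics/top0.png

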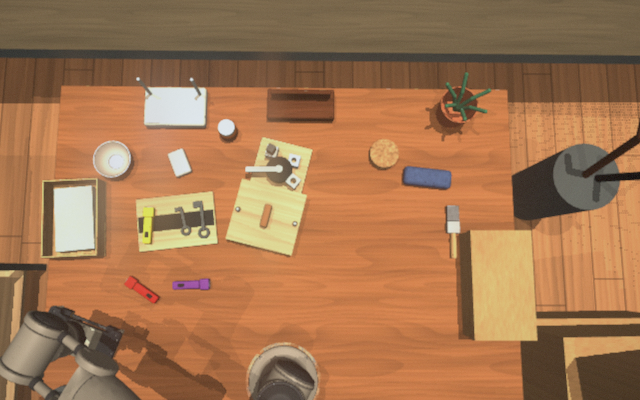

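View pics/side0.png

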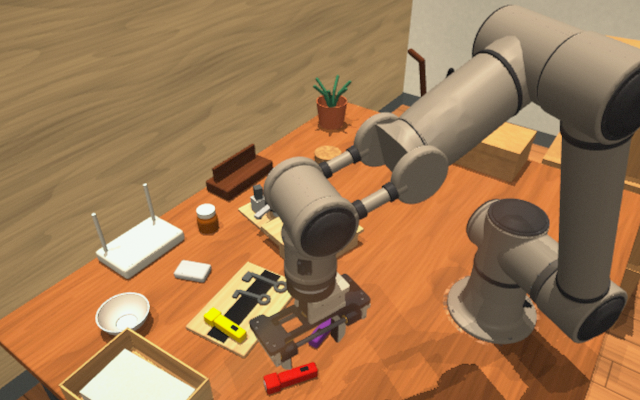

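The top view shows the box lid at about (267,216) and the wheel at about (280,170). On the board are a yellow torch at (148,225) and two keys at (183,220) and (201,218). The look-alikes are red at (142,290) and purple at (191,285), both off the board. The yellow one fits the description. I'll confirm with an enlarged crop.

```bash
python3 - <<'E'
import cv2
im=cv2.imread("pics/top0.png")[134:254,132:322]
cv2.imwrite("pics/crop1.png",cv2.resize(im,None,fx=4.2,fy=4.2,interpolation=cv2.INTER_CUBIC))
E
```

```text
(no output)
```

View pics/crop1.png

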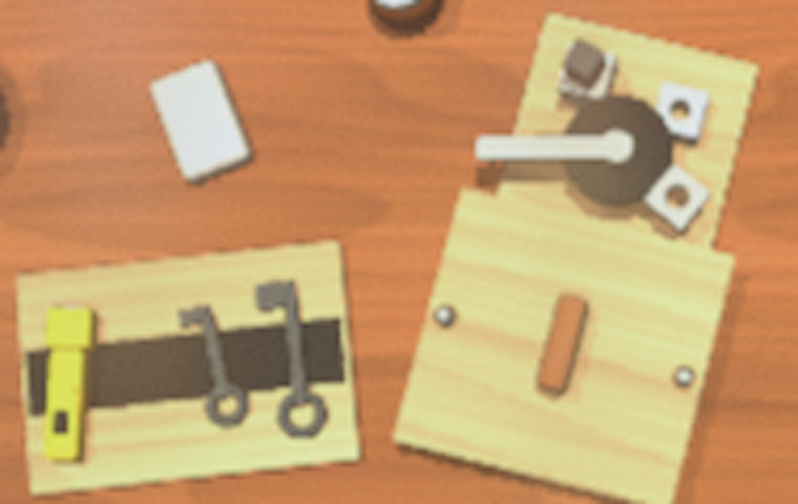

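The crop confirms one yellow torch at crop (68,385), the short key's shank at (215,365) and the long key's at (293,360), with no opener. The lug is the tilted square at (677,197), touching the wheel. The lock block is at (683,110) and the pin head at (585,62). Next I'll estimate positions and take near wrist views.

```bash
cat > h.py <<'E'
from plant import manip, planner, vision
import cv2, numpy as np
from scipy.spatial.transform import Rotation as R
def cam(name, obs=None):
    c=vision.calibration(name)
    if name!="wrist": return c["intrinsics"], np.linalg.inv(c["camera_from_world"])
    T=np.eye(4); q=obs["ee_rot"]; T[:3,:3]=R.from_quat([q[1],q[2],q[3],q[0]]).as_matrix(); T[:3,3]=obs["eef_pos"]
    return c["intrinsics"], T@c["hand_eye"]
def unproj(uv,z,K,T):
    d=T[:3,:3]@np.linalg.solve(K,[uv[0],uv[1],1]); o=T[:3,3]
    return o+d*(z-o[2])/d[2]
def proj(p,K,T):
    c=np.linalg.inv(T)@np.r_[p,1]; v=K@c[:3]; return v[:2]/v[2]
def down(yaw):  # tool y (jaw axis) along world angle yaw (mod pi)
    # tool z down; tool x = (cos a, sin a), y = z x x = (sin a,-cos a)
    a=yaw+np.pi/2
    M=np.array([[np.cos(a),np.sin(a),0],[np.sin(a),-np.cos(a),0],[0,0,-1]]).T
    q=R.from_matrix(M).as_quat(); return np.array([q[3],q[0],q[1],q[2]])
def ori(yaw,near=0.0):
    """quaternion for jaw axis yaw, picking half turn with last joint nearest `near`"""
    return down(yaw)
def snap(fn,name="wrist"):
    o=manip.get_obs(); im=vision.camera(name); cv2.imwrite("pics/"+fn,im[:,:,::-1])
    np.savez("pics/"+fn+".npz",p=o["eef_pos"],r=o["ee_rot"]); return im
def load(fn):
    d=np.load("pics/"+fn+".npz"); return cam("wrist",dict(eef_pos=d["p"],ee_rot=d["r"]))
E
python3 - <<'E'
from h import *
K,T=cam("top")
f=lambda u,v:(132+u/4.2,134+v/4.2)
pts=dict(postL=(445,316,68),postR=(683,376,68),bar=(562,345,92),axle=(620,147,67),lug=(677,197,57),lock=(683,110,40),pin=(585,62,100),tip=(478,148,67),
 torchhead=(72,328,38),torchtail=(63,455,38),ksbow=(228,407,22),ksbit=(207,315,22),klbow=(302,413,22),klbit=(290,290,22))
for k,(u,v,z) in pts.items(): print(k,np.round(unproj(f(u,v),z,K,T),0))
o=manip.get_obs()
for y in (0,1.57,-1.57,3.1):
  for p in ([430,140,450],[540,20,450],[440,10,450],[440,200,450],[450,-320,250]): 
    q=planner.ik(p,down(y)); print(y,p,None if q is None else np.round(q,2))
E
```

```text
postL [527. 141.  68.]
postR [483. -35.  68.]
bar [503.  53.  92.]
axle [655.  13.  67.]
lug [619. -30.  57.]
lock [690. -34.  40.]
pin [712.  38. 100.]
tip [654. 119.  67.]
torchhead [520. 424.  38.]
torchtail [425. 426.  38.]
ksbow [463. 309.  22.]
ksbit [532. 327.  22.]
klbow [458. 253.  22.]
klbit [552. 265.  22.]
0 [430, 140, 450] [ 0.14  0.17  1.63 -0.    1.34  0.14]
0 [540, 20, 450] [-0.1   0.34  1.4  -0.    1.4  -0.1 ]
0 [440, 10, 450] [-0.15  0.15  1.66 -0.    1.34 -0.15]
0 [440, 200, 450] [ 0.27  0.23  1.55 -0.    1.36  0.27]
0 [450, -320, 250] [-0.76  0.56  1.65 -0.    0.94 -0.76]
1.57 [430, 140, 450] [ 0.14  0.17  1.63 -0.    1.34 -1.43]
1.57 [540, 20, 450] [-0.1   0.34  1.4  -0.    1.4  -1.67]
1.57 [440, 10, 450] [-0.15  0.15  1.66 -0.    1.34 -1.72]
1.57 [440, 200, 450] [ 0.27  0.23  1.55 -0.    1.36 -1.3 ]
1.57 [450, -320, 250] [-0.76  0.56  1.65 -0.    0.94 -2.33]
-1.57 [430, 140, 450] [ 0.14  0.17  1.63 -0.    1.34  1.71]
-1.57 [540, 20, 450] [-0.1   0.34  1.4  -0.    1.4   1.47]
-1.57 [440, 10, 450] [-0.15  0.15  1.66 -0.    1.34  1.42]
-1.57 [440, 200, 450] [ 0.27  0.23  1.55 -0.    1.36  1.84]
-1.57 [450, -320, 250] [-0.76  0.56  1.65 -0.    0.94  0.81]
3.1 [430, 140, 450] [ 0.14  0.17  1.63 -0.    1.34 -2.96]
3.1 [540, 20, 450] [-0.1   0.34  1.4  -0.    1.4   3.08]
3.1 [440, 10, 450] [-0.15  0.15  1.66 -0.    1.34  3.03]
3.1 [440, 200, 450] [ 0.27  0.23  1.55 -0.    1.36 -2.83]
3.1 [450, -320, 250] [-0.76  0.56  1.65 -0.    0.94  2.43]
```

```bash
python3 - <<'E'
from h import *
manip.movep([490,335,350],down(-np.pi/2)); manip.wait(.3); snap("w_board.png")
manip.movep([600,25,350],down(-np.pi/2)); manip.wait(.3); snap("w_box.png")
for n in("w_board","w_box"):
    cv2.imwrite(f"pics/{n}_v.png",cv2.resize(cv2.imread(f"pics/{n}.png"),(800,500),interpolation=cv2.INTER_CUBIC))
E
```

```text
(no output)
```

View pics/w_board_v.png

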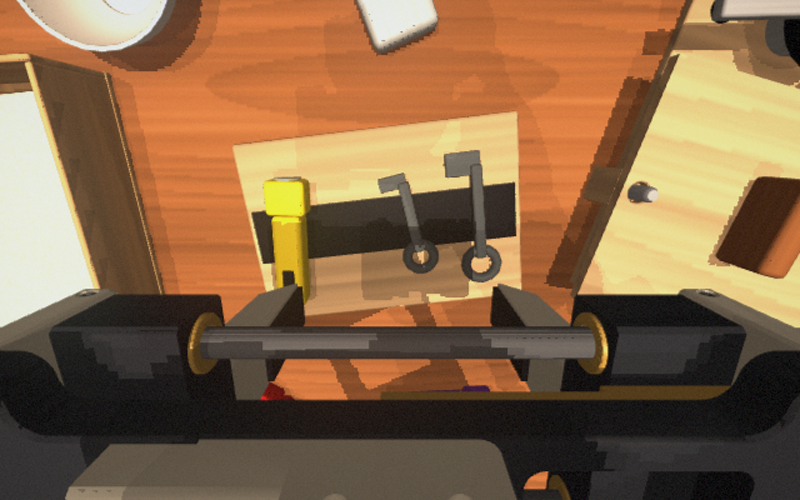

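View pics/w_box_v.png

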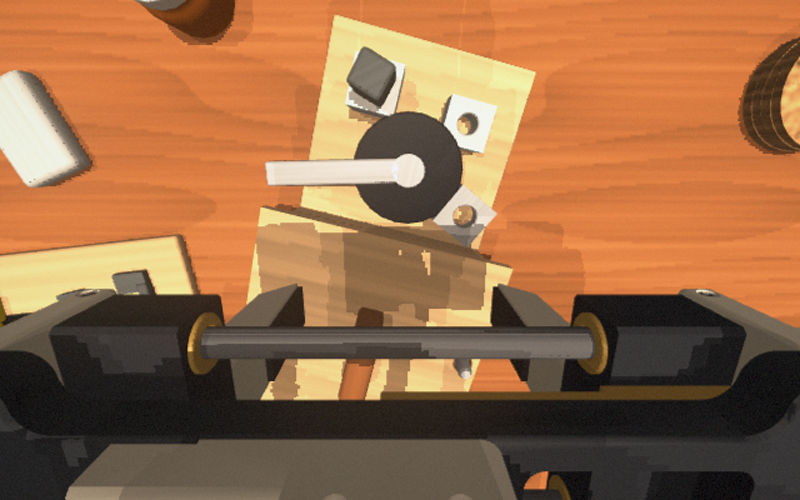

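Board view: torch head (287,197), body centre line about (290,250), short key bow (420,256), short key shank's far end (404,187), long key bow (481,263), long key shank's far end (475,170). Box view: axle cap (410,170), lug hole (464,215), lock hole (467,124), pin head top (372,73), arm tip (267,173), lid posts partly hidden.

```bash
python3 - <<'E'
from h import *
for fn,pts in {"w_board.png":dict(thead=(287,197,38),tbody=(290,250,38),ksbow=(420,256,22),ksend=(404,187,22),klbow=(481,263,22),klend=(476,170,22),postL=(648,195,68)),
 "w_box.png":dict(axle=(410,170,67),lug=(464,215,57),lock=(467,124,40),pin96=(374,70,96),pin106=(374,70,106),blockc=(375,82,56),tip=(267,173,67),lidcornL=(262,207,52),lidcornR=(512,267,52),postR=(464,374,68))}.items():
    K,T=load(fn)
    for k,(u,v,z) in pts.items(): print(k,np.round(unproj((u/1.25,v/1.25),z,K,T),1))
K,T=cam("top")
for z in (96,106): print(np.round(unproj((132+585/4.2,134+60/4.2),z,K,T),1))
im=cv2.imread("pics/w_box.png"); a=cv2.resize(im[20:120,260:420],None,fx=5,fy=5,interpolation=cv2.INTER_CUBIC)
cv2.imwrite("pics/c2.png",a)
E
```

```text
thead [523.  425.6  38. ]
tbody [477.2 426.9  38. ]
ksbow [466.9 313.2  22. ]
ksend [529.6 328.3  22. ]
klbow [460.2 256.8  22. ]
klend [544.1 266.7  22. ]
postL [529.1 147.8  68. ]
axle [657.   15.5  67. ]
lug [621.8 -27.8  57. ]
lock [690.5 -29.5  40. ]
pin96 [718.  39.  96.]
pin106 [716.1  38.4 106. ]
blockc [717.8  40.8  56. ]
tip [654.7 120.3  67. ]
lidcornL [627.  132.4  52. ]
lidcornR [576.9 -71.2  52. ]
postR [484.7 -33.2  68. ]
[714.5  38.2  96. ]
[712.   37.6 106. ]
```

View pics/c2.png

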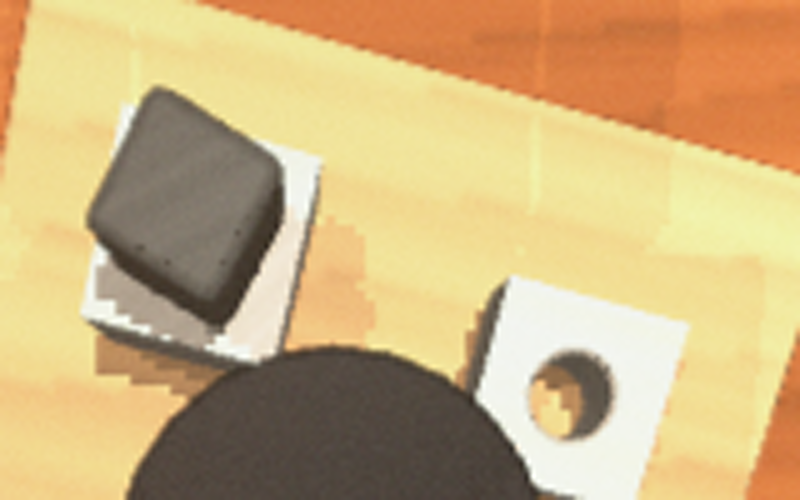

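Estimates agree across cameras: post span 186 against 184 mm, lid edge 210 against 212 mm, and axle 155 mm from the box centre. Box centre is about (506,54) at yaw -0.241. Now the lid.

```bash
cat >> h.py <<'E'
YAW=-0.241; C=np.array([506.,53.7])
def b2w(x,y): c,s=np.cos(YAW),np.sin(YAW); return C+np.array([c*x-s*y,s*x+c*y])
def at(xy,tip,yaw=None,v=None,**k):
    p=[xy[0],xy[1],tip+178]
    if v: return manip.servo_line(p,None if yaw is None else down(yaw),velocity=v,**k)
    manip.movep(p,down(yaw))
def st(): o=manip.get_obs(); print("t%.1f p"%o["clock"],np.round(o["eef_pos"],1),"F",np.round(o["wrist_force"],1),"g %.3f"%o["grip_width"])
E
python3 - <<'E'
from h import *
y=YAW-np.pi/2
at(C,150,y); manip.grip(0.6,30); at(C,57,y,v=100,contact_N=8); st()
manip.grip(0.0); st()
at(C,100,v=60); st(); at(C,150,v=150)
at([500,-360],130,-np.pi/2); at([500,-360],30,v=120); print(at([500,-360],8,v=40,contact_N=6)); st()
manip.grip(0.6); st(); at([500,-360],150,v=200); st()
at([560,250],172,-np.pi/2); manip.wait(.2); snap("t1.png","top"); snap("w2.png")
cv2.imwrite("pics/w2_v.png",cv2.resize(cv2.imread("pics/w2.png"),(800,500),interpolation=cv2.INTER_CUBIC))
a=cv2.imread("pics/t1.png")[130:260]; cv2.imwrite("pics/t1_v.png",cv2.resize(a[:,130:500],None,fx=2.1,fy=2.1,interpolation=cv2.INTER_CUBIC))
E
```

```text
t6.3 p [506.3  53.7 235.6] F [0.5 0.2 0.9] g 0.600
t6.9 p [506.1  53.8 235.2] F [-0.9  1.8  1.4] g 0.236
t7.8 p [505.8  53.7 277.8] F [ 0.   0.1 -2.6] g 0.240
True
t11.2 p [ 500.1 -360.1  192.5] F [ 0.7 -1.5  1.3] g 0.241
t11.9 p [ 499.8 -359.8  192.3] F [-1.   0.3  0.5] g 0.603
t12.8 p [ 499.7 -359.8  326.8] F [ 0.8  0.2 -0.6] g 0.597
```

View pics/w2_v.png

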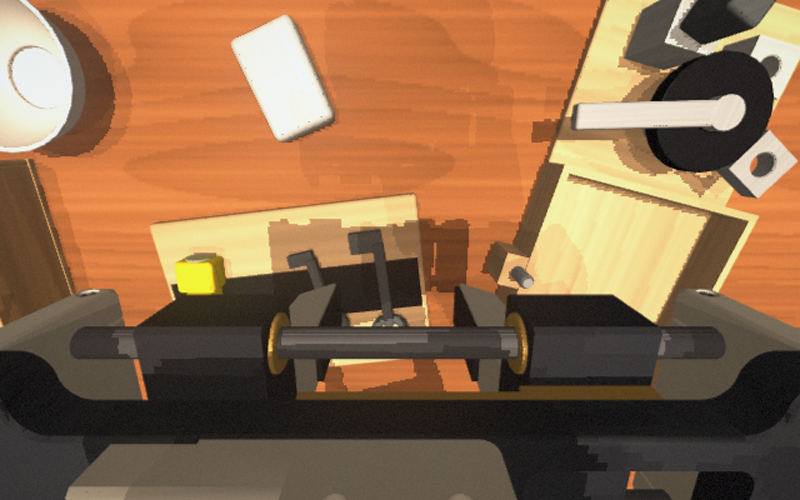

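The lid is off and the tray is open. The torch head shows at (202,273), the long key at (380,270) and the short key at (312,275). I'll check they haven't moved, then grasp the long key.

```bash
python3 - <<'E'
from h import *
K,T=load("w2.png")
for k,(u,v,z) in dict(thead=(202,273,38),klend=(375,245,22),ksend=(312,265,22)).items(): print(k,np.round(unproj((u/1.25,v/1.25),z,K,T),1))
def pick(xy,ang,tip,op,hold):
    y=ang-np.pi/2
    at(xy,90,y); manip.grip(op,25); at(xy,tip,y,v=100,contact_N=8); st(); manip.grip(0); st()
    at(xy,120,v=150); st()
pick([505,262],0.115,14.5,0.42,25)
print("grip", manip.get_obs()["grip_width"])
E
```

```text
thead [526.6 420.4  38. ]
klend [547.7 268.4  22. ]
ksend [528.6 327.   22. ]
t17.2 p [505.3 262.1 193. ] F [-0.3 -0.8  0.2] g 0.420
t17.8 p [505.1 262.  192.7] F [-0.1  0.1  2.2] g 0.101
t18.6 p [504.6 261.8 297. ] F [ 0.1  1.1 -1.3] g 0.105
grip 0.10529886730312167
```

```bash
cat >> h.py <<'E'
def pick(xy,ang,tip,op):
    y=ang-np.pi/2
    at(xy,90,y); manip.grip(op,25); at(xy,tip,y,v=100,contact_N=8); manip.grip(0); st()
    at(xy,120,v=150); st()
def place(bx,by,tip,op):
    xy=b2w(bx,by); at(xy,120,YAW); at(xy,tip+12,v=120); print(at(xy,tip,v=30,contact_N=5)); st()
    manip.grip(op); at(xy,120,v=150); st()
E
python3 - <<'E'
from h import *
place(-4,2,9.5,0.28)
pick([502,321.5],0.235,14.5,0.42)
E
```

```text
False
t21.6 p [502.6  56.6 187.4] F [-0.2 -0.5 -1.1] g 0.107
t22.9 p [502.2  56.6 297.3] F [-0.4  0.3 -0.4] g 0.279
t26.3 p [502.  321.5 192.8] F [-0.7 -0.2  2.2] g 0.102
t27.2 p [501.7 321.3 297. ] F [-0.5  0.7 -2.5] g 0.106
```

```bash
python3 - <<'E'
from h import *
place(-52,0,9.5,0.28)
pick([474,427],-0.025,20,0.55)
place(44,8,15.5,0.48)
at([440,53],170,-np.pi/2); manip.wait(.2); snap("w3.png")
cv2.imwrite("pics/w3_v.png",cv2.resize(cv2.imread("pics/w3.png"),(800,500),interpolation=cv2.INTER_CUBIC))
E
```

```text
False
t30.1 p [455.5  66.1 187.4] F [-0.3  0.1 -0.9] g 0.107
t31.5 p [455.2  66.1 297.4] F [-0.1  0.  -0.7] g 0.280
t35.2 p [474.1 427.2 198.5] F [-0.6  1.4  4. ] g 0.282
t36.0 p [473.7 426.7 296.8] F [ 0.7 -0.  -1.4] g 0.281
False
t39.2 p [550.6  50.9 193.4] F [ 0.3 -0.6 -0.9] g 0.283
t40.6 p [550.3  51.  297.2] F [-0.4 -0.9 -0.2] g 0.477
```

View pics/w3_v.png

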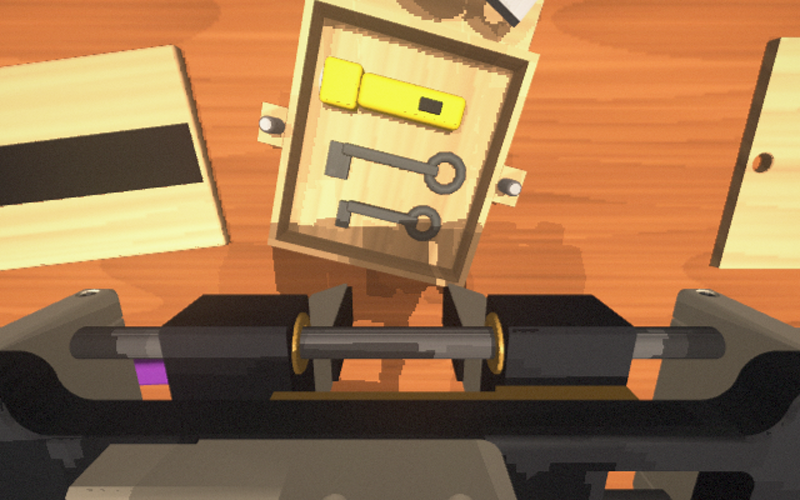

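All three things lie flat and apart in the tray. The post tips are at (270,124) and (512,187), and the lid's near edge runs (712,267)–(772,40). I'll check the numbers.

```bash
python3 - <<'E'
from h import *
K,T=load("w3.png")
P={k:unproj((u/1.25,v/1.25),z,K,T) for k,(u,v,z) in dict(pL=(270,124,68),pR=(512,187,68),lidA=(719,268,10),lidB=(777,38,10),hole=(763,162,10)).items()}
for k in P: print(k,np.round(P[k],1))
d=P['pL']-P['pR']; print(np.hypot(*d[:2]), (P['pL']+P['pR'])/2, np.arctan2(d[1],d[0])-np.pi/2)
E
```

```text
pL [528.7 140.6  68. ]
pR [485.3 -32.1  68. ]
lidA [ 402.4 -255.6   10. ]
lidB [ 597.6 -252.5   10. ]
hole [ 500.9 -269.2   10. ]
178.11089105018658 [507.03418286  54.23047596  68.        ] -0.24616200762713714
```

```bash
python3 - <<'E'
from h import *
L=[500,-360]
at(L,130,-np.pi/2); manip.grip(0.6,30); at(L,15,v=120); manip.grip(0); st()
at(L,60,v=60); at(L,150,v=150); at(C,150,YAW-np.pi/2); at(C,90,v=100); st(); print(at(C,55,v=25,contact_N=5)); st()
E
```

```text
t45.8 p [ 500.  -360.   193.2] F [-0.4  0.6  2.3] g 0.237
t49.7 p [506.3  53.5 268.4] F [-0.1 -0.  -1.9] g 0.239
True
t50.9 p [506.   53.7 235.1] F [-0.2  0.5  4.3] g 0.237
```

```bash
python3 - <<'E'
from h import *
manip.grip(0.6); at(C,150,v=150); st()
at([655,20],112,-np.pi/2); manip.wait(.2); snap("w4.png")
im=cv2.imread("pics/w4.png")[0:250,160:480]
cv2.imwrite("pics/w4_v.png",cv2.resize(im,(768,600),interpolation=cv2.INTER_CUBIC))
E
```

```text
t52.5 p [505.7  53.7 327.3] F [-0.6  0.6 -0.4] g 0.600
```

View pics/w4_v.png

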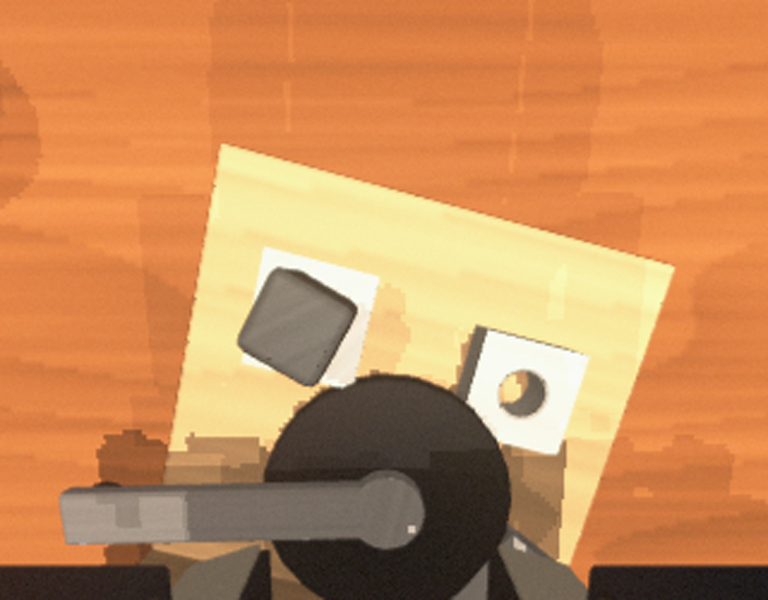

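Close view: pin head corners (285,268), (357,308), (310,386), (239,342). The lock hole is at (522,394) and the axle cap at (391,511). The lid is released.

```bash
python3 - <<'E'
from h import *
K,T=load("w4.png"); print(T[:3,3])
f=lambda u,v:(160+u/2.4,v/2.4)
cs=[(285,268),(357,308),(310,386),(239,342)]
for z in (92,96,102,106):
    W=np.array([unproj(f(*c),z,K,T) for c in cs]); print(z,np.round(W.mean(0),1),[round(np.hypot(*(W[i]-W[i-1])[:2]),1) for i in range(4)])
e=(W[1]-W[0])-(W[2]-W[3])*-1; print("edge ang",np.degrees(np.arctan2(e[1],e[0])))
e=(W[3]-W[0])+(W[2]-W[1]); print("edge2",np.degrees(np.arctan2(e[1],e[0])))
print("lock",unproj(f(522,394),40,K,T),"axle",unproj(f(391,511),67,K,T))
cb=[(264,248),(378,277)]
for z in (56,66):
    W=[unproj(f(*c),z,K,T) for c in cb]; print("blockedge",z,np.hypot(*(W[0]-W[1])[:2]),np.round(W,1).tolist(), (W[0]+W[1])[:2]/2-18*np.array([np.cos(YAW),np.sin(YAW)]))
cb=[(482,327),(588,355),(558,454)]
W=[unproj(f(*c),40,K,T) for c in cb]; print("lockblk",np.round(W,1).tolist(),(W[0]+W[2])/2)
E
```

```text
[728.1671791   19.46359807 270.94714608]
92 [716.7  40.4  92. ] [np.float64(22.4), np.float64(20.7), np.float64(23.8), np.float64(21.5)]
96 [716.9  40.   96. ] [np.float64(21.9), np.float64(20.2), np.float64(23.2), np.float64(21.1)]
102 [717.3  39.3 102. ] [np.float64(21.2), np.float64(19.5), np.float64(22.4), np.float64(20.3)]
106 [717.6  38.8 106. ] [np.float64(20.7), np.float64(19.0), np.float64(21.9), np.float64(19.8)]
edge ang -120.38249667639757
edge2 146.73675472437236
lock [690.75646817 -29.86449109  40.        ] axle [657.55701075  15.45190982  67.        ]
blockedge 56 35.43211562595246 [[737.6, 54.1, 56.0], [729.2, 19.7, 56.0]] [715.95785563  41.16466384]
blockedge 66 33.783705015588204 [[737.2, 52.5, 66.0], [729.2, 19.6, 66.0]] [715.71265709  40.35493285]
lockblk [[713.3, -15.1, 40.0], [704.1, -51.4, 40.0], [669.5, -43.8, 40.0]] [691.39546354 -29.47871079  40.        ]
```

```bash
cat >> h.py <<'E'
PIN=np.array([716.7,40.3]); PY=-0.56
AX=np.array([657.2,15.5]); LOCK=np.array([691.0,-30.2]); LA=np.arctan2(*(LOCK-AX)[::-1])
def onarc(w,dr=0): a=LA-1.30+w; return AX+(58+dr)*np.array([np.cos(a),np.sin(a)])
E
python3 - <<'E'
from h import *
print(LA, np.hypot(*(LOCK-AX)), onarc(0), onarc(1.3))
for w in np.linspace(0,1.35,4): q=planner.ik([*onarc(w),250],down(PY+w)); print(w,None if q is None else np.round(q,2))
at(PIN,130,PY); manip.grip(0.55,60); print(at(PIN,73,v=80,contact_N=8)); st(); manip.grip(0); st()
at(PIN,145,v=60); st()
X=onarc(0); at(X,145,PY,v=120); at(X,126,v=60); manip.wait(.2); st(); snap("w5.png")
im=cv2.imread("pics/w5.png")
cv2.imwrite("pics/w5_v.png",cv2.resize(im[100:340,160:480],(800,600),interpolation=cv2.INTER_CUBIC))
E
```

```text
-0.9339805511962589 56.841270218037856 [621.49350339 -30.20608383] [691.68902518 -31.13161097]
0.0 [-0.17  0.67  1.43 -0.    1.04  0.39]
0.45 [-0.18  0.7   1.35 -0.    1.08 -0.07]
0.9 [-0.17  0.75  1.26 -0.    1.13 -0.51]
1.35 [-0.15  0.79  1.18 -0.    1.17 -0.94]
False
t55.5 p [716.9  40.3 251.5] F [-0.  -0.3  0.4] g 0.550
t56.1 p [716.7  40.3 251.3] F [-0.8  1.2  0.9] g 0.254
t57.4 p [716.6  40.3 322.3] F [-0.8  0.3 -0.7] g 0.257
t59.2 p [621.6 -30.2 304.3] F [ 0.8 -0.1 -0.9] g 0.255
```

View pics/w5_v.png

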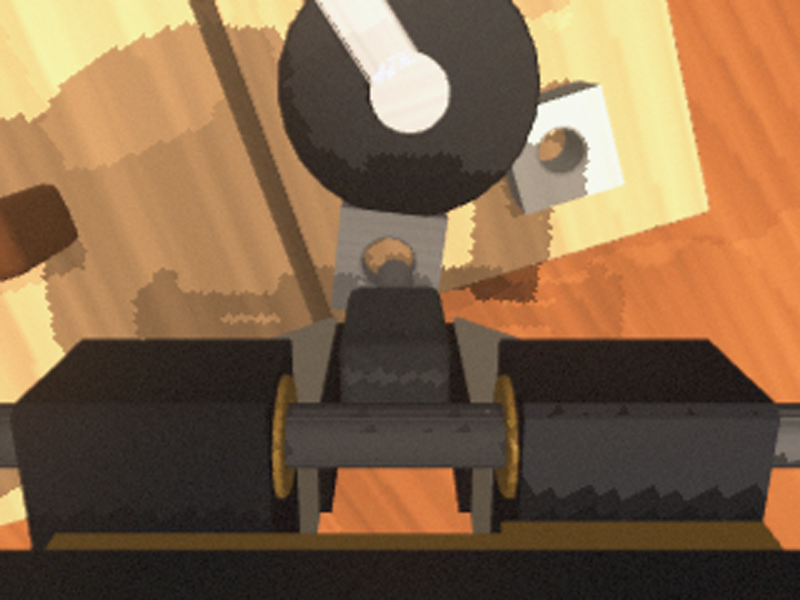

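The pin is held upright. Its shank is centred at about (397,275) and the lug hole at about (388,259), so the two are slightly offset sideways. I'll compute it.

```bash
python3 - <<'E'
from h import *
K,T=load("w5.png")
f=lambda u,v:(160+u/2.5,100+v/2.5)
h=unproj(f(388,259),57,K,T); print("hole",h)
for z in (63,66): print("pin shank z",z,unproj(f(397,270),z,K,T))
print("expected pin tip px", [(proj([621.6,-30.2,z],K,T)-[160,100])*2.5 for z in (63,70)])
print("axle",unproj(f(409,92),67,K,T),"lock",unproj(f(562,149),40,K,T), "head edge mid", unproj(f(397,288),109,K,T))
E
```

```text
hole [621.71035652 -26.90000857  57.        ]
pin shank z 63 [623.23482007 -30.15268588  63.        ]
pin shank z 66 [623.74351941 -29.31443871  66.        ]
expected pin tip px [array([392.88514554, 272.61003557]), array([392.8546058 , 279.45993718])]
axle [656.9688098   17.03356345  67.        ] lock [691.36600518 -29.521417    40.        ] head edge mid [628.3905043  -21.53285858 109.        ]
```

```bash
python3 - <<'E'
from h import *
X=[620.5,-27.2]; at(X,126,v=40); r=at(X,105,v=15,contact_N=4); st(); print(r)
E
```

```text
t61.1 p [620.5 -27.2 283.1] F [-0.5  1.1 -0.7] g 0.254
False
```

```bash
python3 - <<'E'
from h import *
A=np.array([657.1,15.8]); X0=np.array([620.5,-27.2]); X1=np.array([690.2,-30.5])
pol=lambda p:(np.hypot(*(p-A)),np.arctan2(*(p-A)[::-1]))
(r0,a0),(r1,a1)=pol(X0),pol(X1); N=16
for i in range(1,N+1):
    s=i/N; r=r0+(r1-r0)*s; a=a0+(a1-a0)*s
    at(A+r*np.array([np.cos(a),np.sin(a)]),106.5,PY+(a1-a0)*s,v=30)
    F=manip.get_obs()["wrist_force"]
    if i%3==1: st()
    if np.linalg.norm(F[:2])>25: print("stop",i,F); break
manip.wait(.3); st(); print(PY+a1-a0)
snap("w6.png"); im=cv2.imread("pics/w6.png")
cv2.imwrite("pics/w6_v.png",cv2.resize(im[100:340,160:480],(800,600),interpolation=cv2.INTER_CUBIC))
E
```

```text
t61.4 p [623.9 -30.1 284.4] F [-1.5  0.8 -0.4] g 0.257
t62.3 p [636.3 -36.8 284.4] F [-2.9  0.9  0.6] g 0.252
t63.2 p [649.9 -40.3 284.4] F [-2.9  0.8 -0.3] g 0.257
t64.2 p [663.9 -40.5 284.4] F [-3.4  0.4  0.3] g 0.257
t65.1 p [677.6 -37.2 284.5] F [-3.2 -1.8 -1.1] g 0.257
t66.0 p [690.1 -30.8 284.5] F [-2.9 -3.6 -2.2] g 0.258
t66.3 p [690.1 -30.7 284.5] F [-3.4 -3.1 -1.5] g 0.255
0.7658267196156774
```

View pics/w6_v.png

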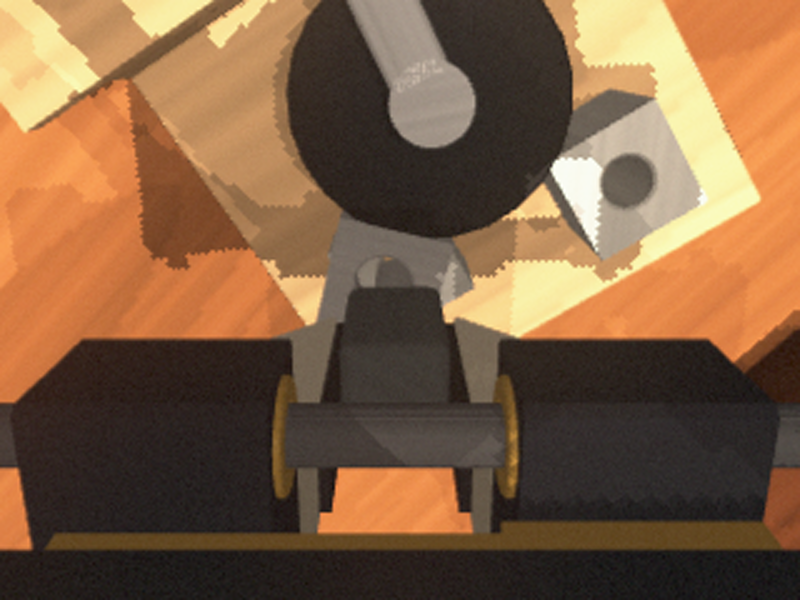

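The wheel is wound, with about 4.6 N of spring reaction, and the pin at (395,272) bears on the right wall of the lug hole. Now press down gently.

```bash
python3 - <<'E'
from h import *
p=np.array([690.2,-30.5])
r=at(p,96,v=12,contact_N=6); st(); print(r)
E
```

```text
t67.4 p [690.3 -30.5 274. ] F [-1.8 -2.8  1.5] g 0.259
False
```

The tip is about 7 mm below the lock face with no contact, so it is in. Continue to home.

```bash
python3 - <<'E'
from h import *
p=np.array([690.2,-30.5])
r=at(p,72.5,v=15,contact_N=8); st(); print(r)
E
```

```text
t68.7 p [690.3 -30.5 252.2] F [-0.4  0.2  4.6] g 0.257
True
```

```bash
python3 - <<'E'
from h import *
p=np.array([690.2,-30.5])
manip.grip(0.5); st(); at(p,150,v=80); at([600,20],172,-np.pi/2,v=150); manip.wait(.3); st()
snap("w7.png"); snap("t7.png","top")
a=cv2.resize(cv2.imread("pics/w7.png")[0:300],(800,375),interpolation=cv2.INTER_CUBIC)
manip.movep([450,250,420],down(-np.pi/2)); manip.wait(.3); snap("t7.png","top")
b=cv2.resize(cv2.imread("pics/t7.png")[130:260,120:480],(620,224),interpolation=cv2.INTER_CUBIC)
cv2.imwrite("pics/fin.png",np.vstack([a,np.hstack([b,np.zeros((224,180,3),np.uint8)])]))
E
```

```text
t69.3 p [690.4 -31.2 252.1] F [-0.6 -0.1 -0.5] g 0.500
t73.2 p [600.  20. 350.] F [-0.2  0.2  0.5] g 0.501
```

View pics/fin.png

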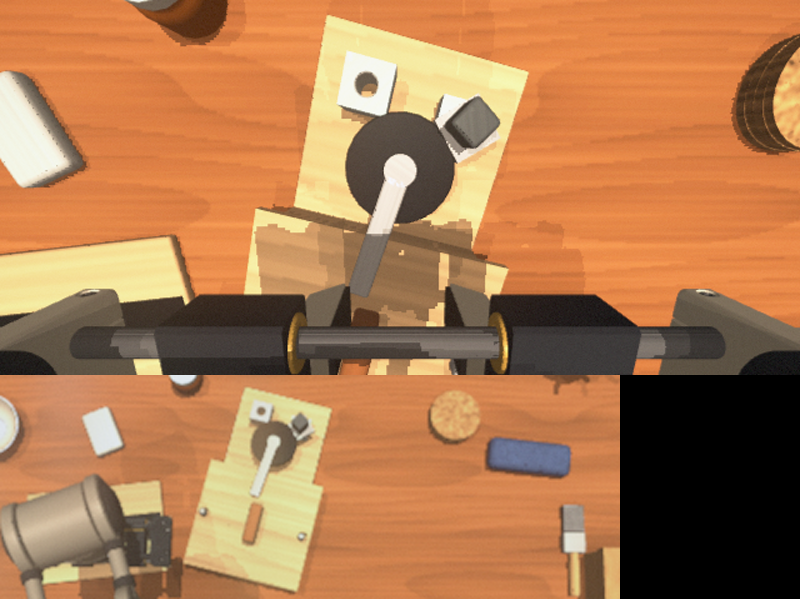

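The arm lies over the lid, turned about 1.25 rad, and the pin head sits on the lug at (472,122). The lid is seated with both posts through it, and the bystanders in view look unmoved. Handing in.

```bash
python3 -c "
from plant import manip
manip.finish_job(); print(manip.get_obs()['clock'])"
```

```text
the job is handed in; nothing more can be done
the job is handed in; nothing more can be done
```

The box is packed, the lid is back on, and the keeper wheel is pinned over it. I handed the job in shortly after 73 s on the robot's clock. No verdict is reported, so success rests on my own checks.

- **Packing:** I set the lid on the table to the right. Both keys and the yellow torch went into the tray (no opener was out), and the picture afterwards showed all three lying flat and apart.
- **Lid:** I put it back over the posts. The gripper stopped at 235.1 mm, against 235.2 mm when I first gripped the lid in place, so I take it as flush.
- **Wheel and pin:** I drew the pin, put it in the lug and swung the wheel round. The pin went into the locking hole without jamming and stopped at the expected home height, about 29 mm down.
- **Last pictures:** The keeper arm lies over the lid at about 1.25 rad. It stayed there after release, with the pin head on the lug. The bystanders in view look unmoved, but I did not measure them.

Nothing failed. The main disagreement was a 3 mm shift in the lug hole's estimated position, which a close picture corrected before I inserted the pin. One post-spacing check also read 178 mm instead of 184 mm, which I put down to reading the pixels.

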